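# Press a filter plug into a valve manifold

## Robot

A 6-joint arm with a two-finger parallel gripper is mounted at the origin on the work surface. World frame = base frame: x ahead of the robot, y to its left, z up, the work surface at z = 0. Lengths are in mm, angles in rad, forces in N, time in s.
With the tool pointing down it reaches from about 250 to 800 mm from the base axis. Payload 3.9 kg.
Tool frame: the origin (TCP) lies between the finger pads; the fingertips stand 22 mm ahead of it and the grasp point (between the pads) lies 3 mm ahead of it; x points along the fingers, z is the direction in which the jaws open and shut, and the axes are right-handed (so a half turn about x gives the same grasp; the last joint's range is limited). The gripper opens to 85 mm and grips with 20 to 120 N. Pads are 22 mm wide; open, the fingers measure 114 mm over their backs; the gripper's body (76 mm by 85 mm) begins 54 mm behind the grasp point. The pads swing forward as they close: fully open they stand 13 mm farther back than shut.
Start: joints at [-1.28, 0.26, -0.138, 1.173, 0, 1.571], TCP at [150.523, -502.949, 253.304] pointing down, gripper open.
Joint ranges: [-2.78, 2.78], [-0.83, 1.72], [-1.28, 1.37], [-1.9, 2.12], [-1.57, 1.48], [-3.14, 3.14]. Speed limits (rad/s): [2.57, 2.57, 3.14, 3.14, 3.14, 3.14].

## Interface

Orientations are given as a rotation vector (axis times angle).
In Python, from plant import * gives the robot as it stands. Calls block until the motion is done:
- movep(position, orientation): joint-space move of the TCP to a pose.
- servo_line(position, ori=None, feed=150): straight line of the TCP; ori=None keeps the orientation; feed is the mean speed in mm/s.
- move_joints(angles): joint-space move.
- move_gripper(opening, grip_force=None): finger opening in mm; grip_force is the grip in N (None keeps the last); returns when the fingers have stopped.
- wait(seconds).
- inverse_kinematics(position, orientation): joint angles nearest the present ones, or None.
- get_obs(): the state.
- read_camera(name): name is "scene" or "side" or "wrist"; returns a dict with "img" (420x560x3 uint8, red, green, blue), "intrinsics" (3x3 intrinsics, pixels), "R" (3x3) and "t" (3): a world point X has camera coordinates R X + t. Camera axes: x right, y down, z forward; pixel columns grow to the right and rows downward; lengths in mm; the calibration is good to about 2 mm. A picture is of the moment at which its call begins. There is no depth.
A pose or a line that the arm cannot do raises MotionError and nothing moves.
- finish_job(): hands the job in, once; it reports no verdict.
The state is a dict: "time_s": time; "qpos": joint angles; "qvel": joint speeds; "joint_efforts": joint torques, N m; "position": TCP position; "tool_rot": TCP orientation; "contact_force": force on the tool from outside, world axes, zero at the start; "wrist_torque": the same for the moment, N m; "gripper_width": finger opening in mm.
Only numpy, scipy, OpenCV 4.12 (cv2) and the standard library are available. Lean on these libraries where they do the work, as an engineer would, in place of code of your own. Each camera call takes 0.05 s, during which the arm holds its last target.

## Task

Push the blue-fronted carriage fully home under the lever press, then pull the orange lever down to its stop so that the ram presses the green plug into the white manifold. Ease the lever slowly back up to rest by hand, without letting it fly back, let go, and leave the carriage under the ram and the bottle, rack and spare plug where they are.

Things in the scene. Friction and masses are not known exactly. Their poses are not given: they have to be found in the camera images.
- press: Lever press, fixed. Origin: on the ram axis at table level; +x from its front (lever side, nearer the robot) to its back. Base x -170 to 120, y +-90, 15 high; white head x -30 to 76, z 150 to 235; posts at x 55, y +-66. The lever bar overhangs the carriage's way in: an upright tool cannot follow it home, one tilted 25 to 45 deg, fingers pointing to press +x and down, can.
- lever_grip (a point): Middle of the lever's orange grip bar: level, round, 24 diameter, 110 long, along the press's y. The steel arm is 60 to 72 from the middle on the +y side. At rest 122 in front (-x) of the pivot and 103 above it (293 above table); at the stop 147 in front, 62 below it (128 above table). The bar spins freely on its spindle, so the hand need not turn; grip it across, from above or tilted.
- lever_pivot (a point): Pivot axis of the lever (parallel to the press's y) at the press's mid plane, 190 straight above the press's origin. The bar moves on a circle of 160 radius about it.
- lever (a joint): Lever angle, rad: 0 at rest (arm to the front, 0.70 above level), grows as the bar is pulled down; stop at 1.10. A ram goes down 27 mm per rad. Spring return: about 3 N at the bar near rest, up to 16 N low down. Let go low it flies back (over 2 rad/s is too fast); let go within 0.08 rad (13 mm at the bar) of rest it settles. At rest: below 0.1.
- carriage (a joint): Carriage travel along the press's +x, m: starts at 0 to 0.025 (drawn out to the front); stop at 0.070, where the plug is under the ram. Home means above 0.064. Rubs with about 3 N and stays where it is left.
- push_face (a point): Middle of the front (-x) face of the carriage's blue upright push plate: 70 wide, 10 thick, 22 to 87 above the table. This point is 57 above the table and, with the carriage home, 85 in front of the ram axis. Behind the plate stands the white manifold block, 70 x 60 x 40.
- plug (a joint): Depth of the green plug in the manifold, m: 0 at the start (head 14 mm clear of the block), 0.014 fully in; pressed in means above 0.0115. Needs about 15 N, stays where it is left. To be pressed by the ram, after the carriage is home.
- plug_top (a point): Centre of the top of the green ribbed plug head (38 diameter, 16 high): 102 above the table at the start, 88 when pressed in.
- reagent: Bystander: amber bottle with white cap, 64 diameter, 130 high, standing loose beside the press. Origin at the centre of its underside.
- rack: Bystander: white divided tube rack, 110 x 75 x 45 high, loose beside the press. Origin at the centre of its underside.
- spare: Bystander: spare green plug standing on its blue stem, 38 diameter, 61 high, loose in front of the press at one side. Origin at the centre of its underside.

How it is judged:
By the outcome, as a careful person would: the job done as asked, in the order asked, and still so for the second after the job is handed in, with the robot touching nothing.
It also fails if it takes over 61 s, if anything falls off the work surface, if the arm or the gripper's body presses on something with over 40 N, if the wrist force passes 120 N, or if a joint passes its speed limit or range.

## Working session

There is one attempt and no reset: what is moved stays moved. The work goes in short steps, each a Python script; the robot and the scene stay as the last script left them, time stands still between calls to the robot, and variables do not carry over. Pictures are saved under pics/ and viewed, and the job is handed in when it is done.

```bash
mkdir -p pics; ls
python3 - <<'E'
from plant import *
import cv2,numpy as np
for n in ["scene","side","wrist"]:
    c=read_camera(n); cv2.imwrite(f"pics/{n}0.png",c["img"][:,:,::-1]); print(n,c["intrinsics"].tolist(),np.round(c["R"],3).tolist(),np.round(c["t"],1).tolist())
o=get_obs();print(o["time_s"],o["position"],o["tool_rot"],o["gripper_width"])
E
```

```text
pics
scene [[469.5809610305376, 0.0, 275.64818589495184], [0.0, 469.5809610305376, 203.10293375575085], [0.0, 0.0, 1.0]] [[-0.983, 0.182, -0.005], [0.151, 0.801, -0.58], [-0.101, -0.571, -0.815]] [643.3, -2.0, 1270.0]
side [[446.13623100141353, 0.0, 276.50038816469515], [0.0, 446.13623100141353, 210.18333927828948], [0.0, 0.0, 1.0]] [[-0.998, -0.056, 0.006], [-0.045, 0.743, -0.668], [0.033, -0.667, -0.744]] [644.5, 146.1, 1014.8]
wrist [[317.0461596965162, 0.0, 280.714013537469], [0.0, 317.0461596965162, 208.87607332399247], [0.0, 0.0, 1.0]] [[0.286, -0.958, -0.003], [-0.916, -0.274, 0.293], [-0.281, -0.081, -0.956]] [-523.8, -38.1, 380.5]
0.15 [ 150.38437589 -502.48993243  252.66199082] [ 0.99325802  1.33407579 -0.99177836] 85.29715541589044
```

View pics/scene0.png

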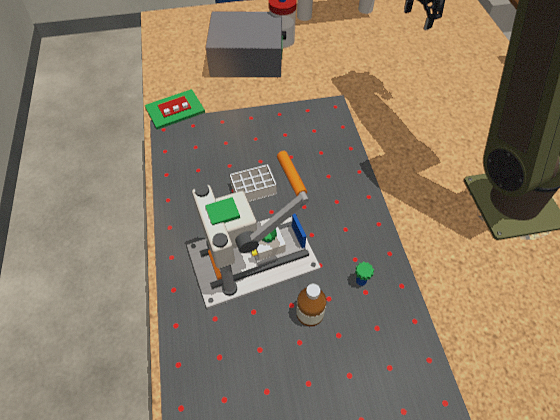

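View pics/side0.png

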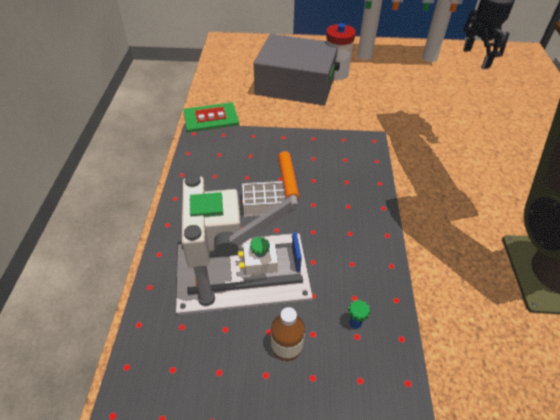

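The scene picture shows the press with its lever toward the robot: orange grip at about (291,173), blue plate at (299,231), plug at (268,236), bottle at (312,305), spare at (364,272), rack at (253,181). The side picture has the grip at (288,175), plate at (297,252), plug at (259,246). Next I'll measure these by masks and triangulation.

```bash
cat > h.py <<'E'
import cv2,numpy as np
def P(c): return c["intrinsics"]@np.c_[c["R"],c["t"]]
def tri(c1,p1,c2,p2):
    X=cv2.triangulatePoints(P(c1),P(c2),np.array(p1,float).reshape(2,1),np.array(p2,float).reshape(2,1))
    return (X[:3]/X[3]).ravel()
def ray(c,p,z):
    d=c["R"].T@np.linalg.solve(c["intrinsics"],[p[0],p[1],1.]); o=-c["R"].T@c["t"]
    return o+d*(z-o[2])/d[2]
def proj(c,X):
    q=c["intrinsics"]@(c["R"]@np.array(X,float)+c["t"]); return q[:2]/q[2]
def mask(img,col):
    h=cv2.cvtColor(img,cv2.COLOR_RGB2HSV)
    lo,hi={"orange":((8,170,110),(18,255,255)),"blue":((105,150,40),(125,255,255)),"green":((50,120,50),(80,255,255)),"red":((0,200,150),(3,255,255))}[col]
    return cv2.inRange(h,lo,hi)
def blobs(img,col,amin=40):
    n,l,s,c=cv2.connectedComponentsWithStats(mask(img,col))
    return [(int(s[i,4]),c[i].round(1).tolist(),s[i,:4].tolist(),cv2.minAreaRect(np.argwhere(l==i)[:,::-1].astype(np.float32))) for i in range(1,n) if s[i,4]>amin]
E
python3 - <<'E'
from plant import *
from h import *
for n in ["scene","side"]:
    c=read_camera(n)
    for k in ["orange","blue","green"]:
        for b in blobs(c["img"],k):
            x,y,w,h=b[2]
            if 150<x<420 and 120<y<350: print(n,k,b[:3],np.round(cv2.boxPoints(b[3]),1).tolist())
    im=c["img"][130:350,160:400,::-1]; cv2.imwrite(f"pics/{n}z.png",cv2.resize(im,None,fx=2.7,fy=2.7,interpolation=cv2.INTER_CUBIC))
E
```

```text
scene orange (495, [290.9, 172.2], [277, 151, 30, 45]) [[274.8999938964844, 154.1999969482422], [284.79998779296875, 149.0], [307.1000061035156, 191.39999389648438], [297.29998779296875, 196.60000610351562]]
scene orange (95, [214.6, 266.1], [208, 250, 14, 29]) [[207.3000030517578, 250.1999969482422], [211.5, 248.8000030517578], [221.60000610351562, 277.5], [217.39999389648438, 278.8999938964844]]
scene orange (322, [312.5, 303.6], [299, 292, 27, 21]) [[298.0, 294.79998779296875], [324.1000061035156, 291.70001220703125], [326.3999938964844, 310.79998779296875], [300.29998779296875, 313.79998779296875]]
scene blue (234, [298.5, 230.4], [292, 214, 14, 34]) [[287.0, 217.0], [294.6000061035156, 213.1999969482422], [309.6000061035156, 243.1999969482422], [302.0, 247.0]]
scene blue (51, [360.5, 281.6], [356, 278, 11, 8]) [[354.6000061035156, 281.79998779296875], [357.20001220703125, 276.6000061035156], [366.0, 281.0], [363.3999938964844, 286.20001220703125]]
scene green (603, [222.4, 210.9], [206, 198, 34, 27]) [[205.10000610351562, 205.3000030517578], [232.6999969482422, 196.1000061035156
[... 958 characters left out ...]
3125, 257.79998779296875], [296.8999938964844, 258.3999938964844]]
side blue (50, [355.4, 323.8], [351, 321, 10, 7]) [[351.0, 321.0], [360.0, 321.0], [360.0, 327.0], [351.0, 327.0]]
side green (606, [206.0, 203.7], [191, 193, 31, 22]) [[189.5, 195.0], [220.60000610351562, 192.60000610351562], [222.10000610351562, 212.60000610351562], [191.10000610351562, 215.0]]
side green (198, [258.7, 244.9], [251, 237, 17, 17]) [[248.0, 245.0], [259.0, 234.0], [269.5, 244.5], [258.5, 255.5]]
side green (331, [358.8, 310.3], [349, 300, 21, 21]) [[345.79998779296875, 305.6000061035156], [363.3999938964844, 296.79998779296875], [372.3999938964844, 314.79998779296875], [354.79998779296875, 323.6000061035156]]
```

View pics/scenez.png

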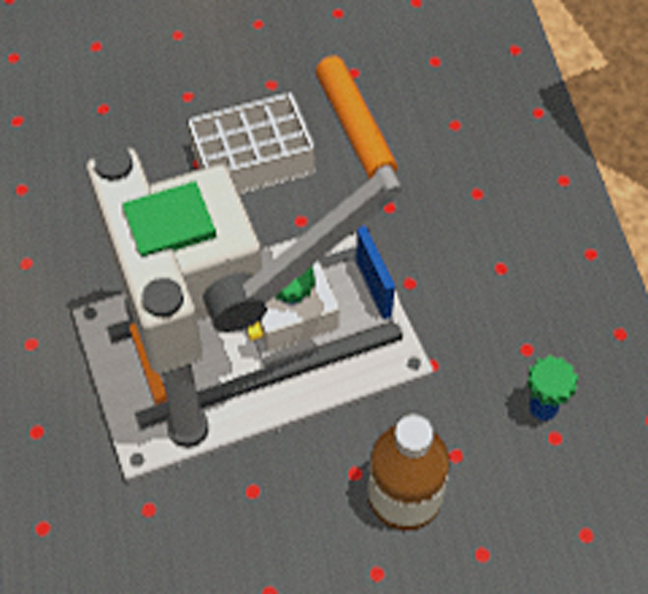

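View pics/sidez.png

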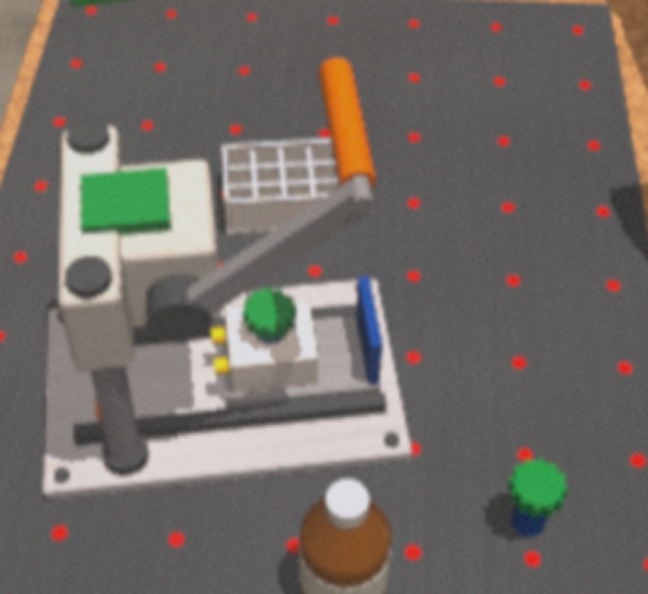

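The zoomed views show the four base-plate corners (scene zoom (433,371), (127,478), (70,303); side zoom (410,455), (43,493), (375,281)), giving the press frame on z=15; the grip gives a cross-check.

Run:
```python
from plant import *
from h import *
a=read_camera("scene"); b=read_camera("side")
z=lambda x,y:(160+(x+.5)/2.7-.5,130+(y+.5)/2.7-.5)
for n,c,ps in [("scene",a,dict(FL=(433,371),BL=(127,478),BR=(70,303))),("side",b,dict(FL=(410,455),BL=(43,493),FR=(375,281)))]:
    for k,p in ps.items(): print(n,k,ray(c,z(*p),15).round(1))
pts=[]
for c in (a,b):
    B=max([q for q in blobs(c["img"],"orange") if q[1][1]<200],key=lambda q:q[0])
    bp=cv2.boxPoints(B[3]); bp=bp[np.argsort(bp[:,1])]; pts.append([bp[:2].mean(0),bp[2:].mean(0)])
e=[tri(a,pts[0][i],b,pts[1][i]) for i in (0,1)]
print("grip ends",np.round(e,1).tolist(),"mid",np.mean(e,0).round(1),"len",np.linalg.norm(e[0]-e[1]))
print("grip mid ray z293",[ray(c,np.mean(p,0),293).round(1).tolist() for c,p in zip((a,b),pts)])
print("plug", ray(a,(268.5,236),97).round(1), ray(b,(258.7,244.9),97).round(1))
print("plate top ends scene z87",ray(a,z(360,229),87).round(1),ray(a,z(389,287),87).round(1))
print("spare",ray(a,(364,270.7),55).round(1),ray(b,(358.8,310.3),55).round(1))
print("bottle cap z130",ray(a,z(414,432),130).round(1),ray(b,z(347,497),130).round(1))
```

```text
scene FL [563.  101.5  15. ]
scene BL [844.4 152.9  15. ]
scene BR [879.8 -30.4  15. ]
side FL [564.8 104.4  15. ]
side BL [847.2 154.7  15. ]
side FR [596.5 -70.6  15. ]
grip ends [[637.3, -30.7, 304.9], [615.9, 82.4, 301.5]] mid [626.6  25.8 303.2] len 115.12179366496757
grip mid ray z293 [[624.2, 19.3, 293.0], [626.4, 18.1, 293.0]]
plug [678.2  40.8  97. ] [682.   31.2  97. ]
plate top ends scene z87 [607.9 -14.6  87. ] [595.4  50.1  87. ]
spare [472.5 149.4  55. ] [473.1 150.4  55. ]
bottle cap z130 [612.2 207.5 130. ] [613.6 207.8 130. ]
```

Base corners, plate and grip agree: yaw about 10.4°, origin about (745.5, 42), and the predicted grip is within 3 mm of the measured one. Next come the poses and the IK check, then the approach.

```bash
cat >> h.py <<'E'
from scipy.spatial.transform import Rotation as Ro
YAW=np.deg2rad(10.4); O=np.array([745.5,42.0,0]); EX=np.array([np.cos(YAW),np.sin(YAW),0]); EY=np.array([-np.sin(YAW),np.cos(YAW),0]); EZ=np.array([0,0,1.])
def W(x,y,z): return O+x*EX+y*EY+z*EZ
def ori(deg,s=1):
    t=np.deg2rad(deg); x=np.sin(t)*EX-np.cos(t)*EZ; z=s*(np.cos(t)*EX+np.sin(t)*EZ); y=np.cross(z,x)
    return Ro.from_matrix(np.c_[x,y,z]).as_rotvec()
def axis(deg):
    t=np.deg2rad(deg); return np.sin(t)*EX-np.cos(t)*EZ
E
python3 - <<'E'
from plant import *
from h import *
for s in (1,-1):
  for d in (15,25,35,40):
    for nm,p in dict(pre=W(-230,0,200),low=W(-230,0,65),home=W(-110,0,65),grip=W(-122,0,293)-3*axis(d),above=W(-122,0,293)-80*axis(d),stop=W(-147,0,128)-3*axis(d)).items():
        q=inverse_kinematics(p,ori(d,s)); print(s,d,nm,None if q is None else np.round(q,2).tolist())
E
```

```text
1 15 pre [-0.03, 0.11, -0.51, 0.69, 0.05, 1.37]
1 15 low [-0.03, 0.28, -0.73, 0.31, 0.05, 1.37]
1 15 home [0.01, 0.44, -0.45, 0.42, 0.04, 1.41]
1 15 grip [0.01, 0.24, -0.09, 0.98, 0.04, 1.41]
1 15 above [0.0, 0.19, 0.04, 1.16, 0.05, 1.4]
1 15 stop [0.0, 0.31, -0.45, 0.55, 0.05, 1.4]
1 25 pre [-0.06, 0.02, -0.68, 0.44, 0.1, 1.35]
1 25 low [-0.06, 0.23, -0.91, 0.01, 0.1, 1.35]
1 25 home [-0.0, 0.38, -0.65, 0.11, 0.08, 1.4]
1 25 grip [-0.01, 0.13, -0.3, 0.71, 0.08, 1.4]
1 25 above [-0.02, 0.05, -0.2, 0.89, 0.08, 1.39]
1 25 stop [-0.02, 0.24, -0.64, 0.26, 0.08, 1.39]
1 35 pre [-0.09, -0.04, -0.86, 0.16, 0.15, 1.35]
1 35 low [-0.09, 0.24, -1.09, -0.35, 0.15, 1.35]
1 35 home [-0.02, 0.37, -0.83, -0.23, 0.11, 1.41]
1 35 grip [-0.02, 0.04, -0.49, 0.43, 0.12, 1.4]
1 35 above [-0.05, -0.07, -0.43, 0.61, 0.13, 1.38]
1 35 stop [-0.04, 0.2, -0.83, -0.06, 0.12, 1.39]
1 40 pre [-0.1, -0.06, -0.95, 0.0, 0.18, 1.35]
1 40 low [-0.1, 0.27, -1.19, -0.57, 0.18, 1.35]
1 40 home [-0.03, 0.39, -0.92, -0.42, 0.13, 1.41]
1 40 grip [-0.03, 0.01, -0.59, 0.28, 0.14, 1.4]
1 40 above [-0.06, -0.12, -0.54, 0.46, 0.
[... 571 characters left out ...]
02, 0.05, -0.2, 0.89, 0.08, -1.75]
-1 25 stop [-0.02, 0.24, -0.64, 0.26, 0.08, -1.75]
-1 35 pre [-0.09, -0.04, -0.86, 0.16, 0.15, -1.79]
-1 35 low [-0.09, 0.24, -1.09, -0.35, 0.15, -1.79]
-1 35 home [-0.02, 0.37, -0.83, -0.23, 0.11, -1.74]
-1 35 grip [-0.02, 0.04, -0.49, 0.43, 0.12, -1.74]
-1 35 above [-0.05, -0.07, -0.43, 0.61, 0.13, -1.76]
-1 35 stop [-0.04, 0.2, -0.83, -0.06, 0.12, -1.75]
-1 40 pre [-0.1, -0.06, -0.95, 0.0, 0.18, -1.79]
-1 40 low [-0.1, 0.27, -1.19, -0.57, 0.18, -1.79]
-1 40 home [-0.03, 0.39, -0.92, -0.42, 0.13, -1.73]
-1 40 grip [-0.03, 0.01, -0.59, 0.28, 0.14, -1.74]
-1 40 above [-0.06, -0.12, -0.54, 0.46, 0.16, -1.76]
-1 40 stop [-0.05, 0.2, -0.92, -0.24, 0.15, -1.75]
```

Run:
```python
from plant import *
from h import *
movep(W(-230,0,200),ori(38))
move_gripper(0)
servo_line(W(-205,0,65),feed=150)
o=get_obs(); print(o["time_s"],o["position"],W(-205,0,65),o["contact_force"],o["gripper_width"])
c=read_camera("scene"); d=read_camera("side")
im=np.hstack([c["img"][100:350,180:460],d["img"][100:350,180:460]])[:,:,::-1]
cv2.imwrite("pics/1.png",cv2.resize(im,None,fx=1.4,fy=1.4))
```

```text
4.425 [544.23617268   4.95525056  65.49374469] [543.86784848   4.99357522  65.        ] [-0.35390608 -0.67654161 -0.09266091] 0.28873791938218674
```

View pics/1.png

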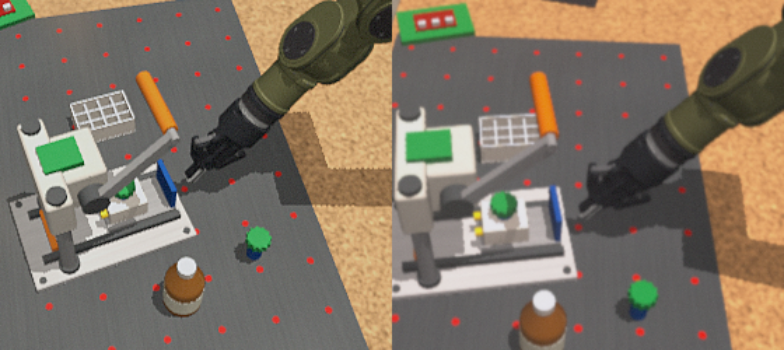

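The closed fingertips at (185,180) scene half / (580,222) side half point at the middle of the blue plate, clear of lever and spare. Now I'll push with force monitoring.

Run:
```python
from plant import *
from h import *
x=-205
log=[]
while x<-98:
    x+= 5 if x<-122 else 2
    servo_line(W(x,0,65),feed=50)
    o=get_obs(); f=o["contact_force"]; fx=f@EX; log.append((x,round((o["position"]-O)@EX,1),round(fx,1),round(f[2],1)))
    if fx<-18: break
print(log,o["time_s"])
c=read_camera("scene"); d=read_camera("side")
im=np.hstack([c["img"][100:350,180:460],d["img"][100:350,180:460]])[:,:,::-1]
cv2.imwrite("pics/2.png",cv2.resize(im,None,fx=1.4,fy=1.4))
```

```text
[(-200, np.float64(-199.0), np.float64(0.0), np.float64(-0.6)), (-195, np.float64(-194.4), np.float64(-0.2), np.float64(-0.3)), (-190, np.float64(-189.5), np.float64(0.4), np.float64(-0.0)), (-185, np.float64(-184.4), np.float64(-0.1), np.float64(0.2)), (-180, np.float64(-179.4), np.float64(-0.2), np.float64(-0.4)), (-175, np.float64(-174.4), np.float64(-0.3), np.float64(0.6)), (-170, np.float64(-170.1), np.float64(0.5), np.float64(-0.7)), (-165, np.float64(-165.0), np.float64(-1.0), np.float64(-0.4)), (-160, np.float64(-159.7), np.float64(-1.2), np.float64(-0.8)), (-155, np.float64(-154.5), np.float64(-0.7), np.float64(-1.1)), (-150, np.float64(-149.3), np.float64(-0.9), np.float64(-0.9)), (-145, np.float64(-144.4), np.float64(-1.2), np.float64(-0.8)), (-140, np.float64(-139.4), np.float64(-1.2), np.float64(-0.6)), (-135, np.float64(-134.4), np.float64(-1.1), np.float64(-0.8)), (-130, np.float64(-129.4), np.float64(0.3), np.float64(-0.5)), (-125, np.float64(-124.4), np.float64(-0.5), np.float64(-0.4)), (-120, np.float64(-119.4), np.float64(-0.9), np.float64(-1.2)), (-118, np.float64(-117.7), np.float64(-1.2), np.float64(0.3)), (-116, np.float64(-115.9), np.float64(-0.9), np.float64(-0.4)), (-114, np.float64(-114.0), np.float64(-1.6), np.float64(-1.2)), (-112, np.float64(-112.0), np.float64(-1.2), np.float64(-0.6)), (-110, np.float64(-109.8), np.float64(-1.4), np.float64(-1.3)), (-108, np.float64(-107.8), np.float64(-1.9), np.float64(-0.6)), (-106, np.float64(-105.8), np.float64(-0.8), np.float64(-2.0)), (-104, np.float64(-104.0), np.float64(-2.4), np.float64(-1.7)), (-102, np.float64(-103.7), np.float64(-9.4), np.float64(5.4)), (-100, np.float64(-103.5), np.float64(-16.7), np.float64(10.6)), (-98, np.float64(-103.4), np.float64(-22.9), np.float64(16.3))] 11.525
```

View pics/2.png

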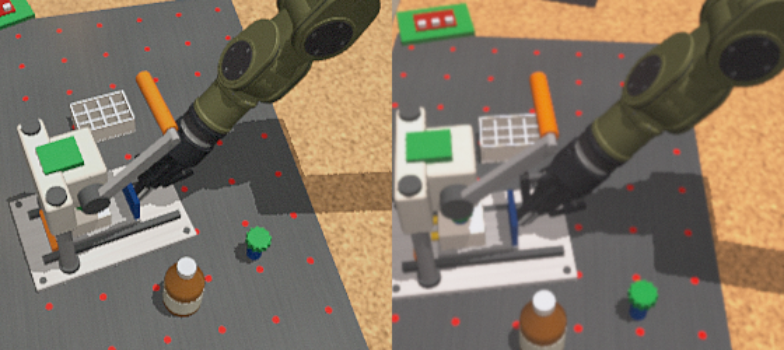

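The carriage moved with 1–2 N of friction, then met a hard stop at −103.7 (force up to 23 N); the picture shows the plate next to the block, with the plug under the head. Next I'll retreat and stage in front of the lever grip.

Run:
```python
from plant import *
from h import *
servo_line(W(-230,0,90),feed=180)
g=W(-122,-4,293)
movep(W(-260,0,300),ori(25))
move_gripper(60,60)
movep(g-80*axis(25),ori(25))
o=get_obs(); print(o["time_s"],o["position"]-(g-80*axis(25)),o["contact_force"],o["gripper_width"])
c=read_camera("scene"); d=read_camera("side"); w=read_camera("wrist")
im=np.hstack([c["img"][100:350,180:460],d["img"][100:350,180:460]])[:,:,::-1]
cv2.imwrite("pics/3.png",cv2.resize(im,None,fx=1.4,fy=1.4)); cv2.imwrite("pics/3w.png",w["img"][:,:,::-1])
for k in (0,1):
  print([proj(w,W(-122,y,293)).round() .tolist() for y in (-55,0,55)])
  break
print([b[:3] for b in blobs(w["img"],"orange")])
print("blue",[b[:3] for b in blobs(d["img"],"blue")], proj(d,W(-85,0,57)))
```

```text
14.7 [ 0.0665175   0.10335168 -0.40568609] [-0.57632157  0.28649439 -0.09990721] 60.023835875879094
[[284.0, 294.0], [284.0, 222.0], [284.0, 138.0]]
[(620, [207.6, 11.2], [191, 0, 34, 29]), (4191, [281.9, 220.9], [265, 136, 38, 166])]
blue [(557, [340.2, 11.0], [314, 0, 50, 31]), (494, [460.2, 20.1], [446, 0, 30, 38]), (262, [420.5, 26.5], [408, 14, 23, 23]), (49, [355.1, 323.8], [351, 320, 10, 8])] [268.48548054 254.83855232]
```

View pics/3.png

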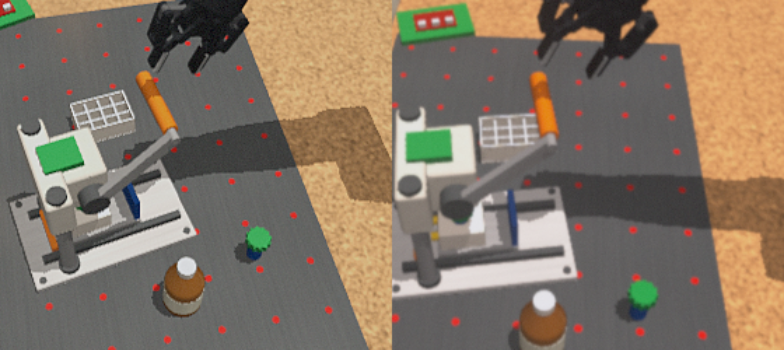

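View pics/3w.png

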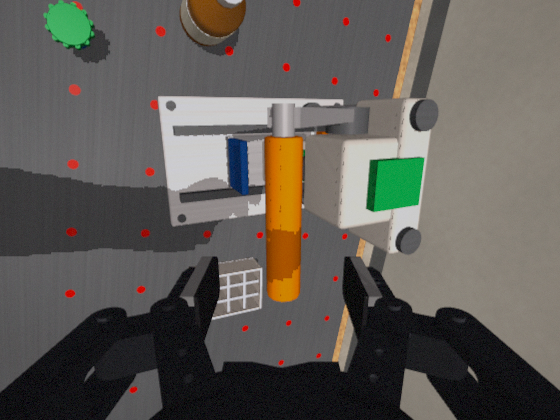

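The wrist picture shows the orange bar at (283,220) centred between the open fingers, at the predicted (284,222); the carriage plate is at about (266,256) in the side view against the home prediction (268,255). Gripping now.

Run:
```python
from plant import *
from h import *
g=W(-122,-4,293)
servo_line(g-4*axis(25),feed=90)
print(get_obs()["contact_force"])
move_gripper(15,60)
o=get_obs(); print(o["time_s"],o["position"]-(g-4*axis(25)),o["contact_force"],o["gripper_width"])
w=read_camera("wrist");c=read_camera("scene")
im=np.hstack([w["img"],c["img"]])[:,:,::-1]; cv2.imwrite("pics/4.png",cv2.resize(im,None,fx=.7,fy=.7))
```

```text
[-0.42025243  0.12842111  0.67764763]
16.2667 [-0.68006284 -0.18793124  0.23728785] [-4.66597892 -0.4653992   4.20750742] 22.139952416660254
```

View pics/4.png

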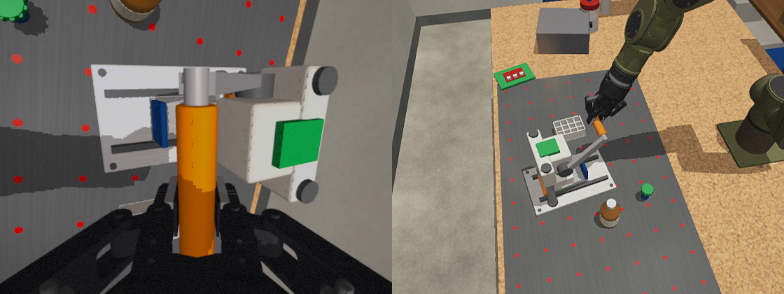

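The fingers have closed on the bar at 22 mm with small contact forces. Now the pull, along the 160 mm arc.

```bash
cat >> h.py <<'E'
def arc(th): # bar displacement from rest
    return 160*(-(np.cos(.7-th)-np.cos(.7))*EX+(np.sin(.7-th)-np.sin(.7))*EZ)
E
python3 - <<'E'
from plant import *
from h import *
import json
p0=W(-122,-4,293)-4*axis(25)
json.dump(p0.tolist(),open("p0.json","w"))
for th in list(np.arange(.1,1.05,.1))+[1.05,1.08,1.10,1.12]:
    servo_line(p0+arc(th),feed=60)
    o=get_obs(); f=o["contact_force"]; e=o["position"]-p0-arc(th)
    print(round(th,2),"fx,fy,fz",round(f@EX,1),round(f@EY,1),round(f[2],1),"err",round(e@EX,1),round(e[2],1),"w",round(o["gripper_width"],1))
    if np.linalg.norm(f)>60: break
print(o["time_s"])
w=read_camera("wrist");c=read_camera("side")
im=np.hstack([w["img"],c["img"]])[:,:,::-1]; cv2.imwrite("pics/5.png",cv2.resize(im,None,fx=.7,fy=.7))
E
```

```text
0.1 fx,fy,fz -5.4 0.1 8.2 err 0.5 1.9 w 22.5
0.2 fx,fy,fz -7.6 0.2 9.2 err 0.1 1.7 w 22.5
0.3 fx,fy,fz -7.3 1.5 8.6 err -0.2 1.3 w 22.5
0.4 fx,fy,fz -8.5 -0.5 9.4 err -0.5 0.9 w 22.1
0.5 fx,fy,fz -8.7 0.6 9.3 err -0.6 0.7 w 22.2
0.6 fx,fy,fz -8.3 -0.2 9.2 err -0.7 0.7 w 22.1
0.7 fx,fy,fz -9.2 0.2 8.6 err -0.7 0.6 w 22.3
0.8 fx,fy,fz -9.5 0.2 9.1 err -0.8 0.5 w 22.0
0.9 fx,fy,fz -8.5 0.1 9.3 err -0.8 0.4 w 22.3
1.0 fx,fy,fz -9.4 -0.5 8.4 err -0.8 0.3 w 22.2
1.05 fx,fy,fz -8.4 -0.3 9.2 err -0.8 0.4 w 22.1
1.08 fx,fy,fz -9.5 -0.2 10.5 err -0.9 0.4 w 22.4
1.1 fx,fy,fz -9.1 0.2 10.7 err -0.9 0.5 w 22.3
1.12 fx,fy,fz -20.1 0.2 24.9 err -1.5 2.1 w 22.1
21.5667
```

View pics/5.png

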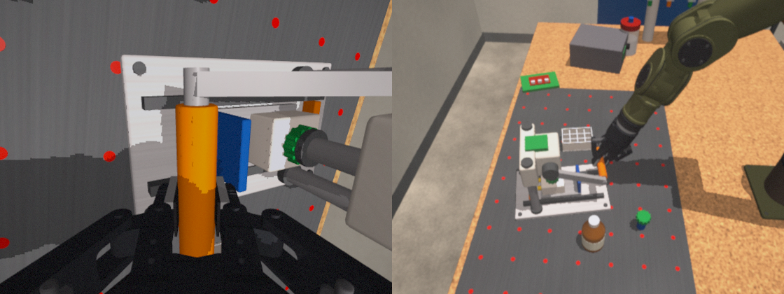

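The force jumped from 14 to 32 N between 1.10 and 1.12, which is the stop; the wrist view shows the ram on the green plug at (297,145). I'll check it closely, with a bit more pull.

Run:
```python
from plant import *
from h import *
import json
p0=np.array(json.load(open("p0.json")))
servo_line(p0+arc(1.135),feed=20)
o=get_obs(); f=o["contact_force"]; e=o["position"]-p0-arc(1.10)
print("f",round(f@EX,1),round(f[2],1),"vs1.10",round(e@EX,1),round(e[2],1),o["time_s"])
w=read_camera("wrist")
cv2.imwrite("pics/6.png",cv2.resize(w["img"][120:300,300:520,::-1],None,fx=3.3,fy=3.3,interpolation=cv2.INTER_CUBIC))
for nm,X in dict(top88=W(0,0,88),top102=W(0,0,102),blocktop=W(0,0,72),plate=W(-85,0,87)).items(): print(nm,proj(w,X).round(1),((proj(w,X)-[300,120])*3.3).round())
```

```text
f -31.7 39.3 vs1.10 0.1 -1.6 21.9333
top88 [440.8 211.8] [465. 303.]
top102 [458.1 217.3] [522. 321.]
blocktop [423.  206.2] [406. 284.]
plate [344.  228.8] [145. 359.]
```

View pics/6.png

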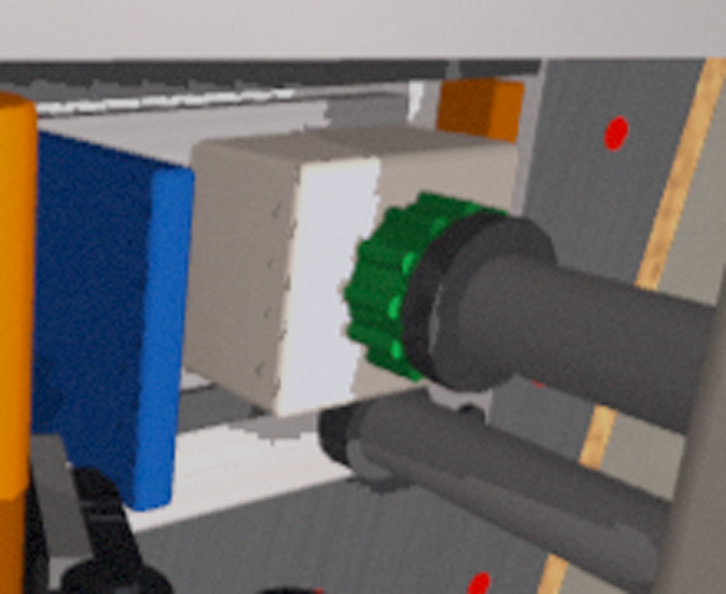

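The ram foot sits on the plug head at about (462,300), matching the pressed-in top prediction (465,303), and the head is flush on the block. Stop confirmed at 50 N. Next I'll ease it back up slowly.

Run:
```python
from plant import *
from h import *
import json
p0=np.array(json.load(open("p0.json")))
for th in [1.1]+list(np.arange(1.0,.05,-.1))+[.05,.02,0,-.015]:
    servo_line(p0+arc(th),feed=40)
    o=get_obs(); f=o["contact_force"]; e=o["position"]-p0-arc(0)
    print(round(th,2),"f",round(f@EX,1),round(f[2],1),"from rest",round(e@EX,1),round(e[2],1),"w",round(o["gripper_width"],1))
    if th<.1 and f[2]<-8: break
print(o["time_s"])
w=read_camera("wrist");c=read_camera("scene")
im=np.hstack([w["img"],c["img"]])[:,:,::-1]; cv2.imwrite("pics/7.png",cv2.resize(im,None,fx=.7,fy=.7))
```

```text
1.1 f -8.9 9.6 from rest -26.1 -164.4 w 22.1
1.0 f -9.0 8.9 from rest -31.3 -149.7 w 22.7
0.9 f -8.3 8.5 from rest -35.3 -134.2 w 22.4
0.8 f -8.9 8.5 from rest -37.6 -118.4 w 22.2
0.7 f -8.0 8.5 from rest -38.4 -102.3 w 22.2
0.6 f -7.8 8.2 from rest -37.5 -86.2 w 22.2
0.5 f -8.4 9.5 from rest -35.0 -70.2 w 22.3
0.4 f -9.2 8.7 from rest -30.9 -54.5 w 22.4
0.3 f -8.0 8.6 from rest -25.0 -39.0 w 22.2
0.2 f -6.6 9.4 from rest -17.6 -24.1 w 21.9
0.1 f -6.8 8.3 from rest -8.7 -10.1 w 22.4
0.05 f -4.7 8.6 from rest -3.7 -3.5 w 22.3
0.02 f -4.0 8.2 from rest -0.9 -0.0 w 22.0
0 f -6.8 4.7 from rest -0.7 0.2 w 22.0
-0.01 f -7.7 3.1 from rest -0.6 0.3 w 22.4
28.8917
```

View pics/7.png

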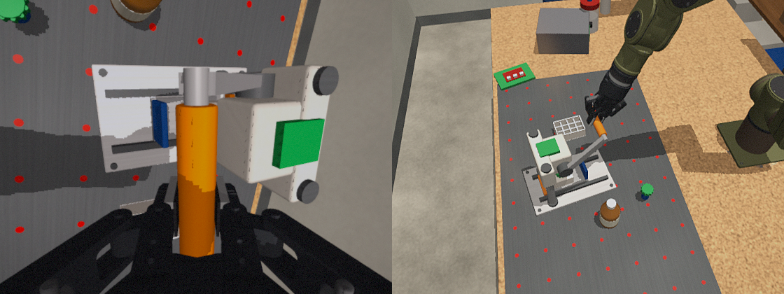

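The lever is back on its rest stop: the TCP no longer advances, sits within 0.7 mm of where it gripped, and the picture matches the earlier one. Now I'll let go, back off and check.

Run:
```python
from plant import *
from h import *
import json
p0=np.array(json.load(open("p0.json")))
servo_line(p0,feed=20)
move_gripper(60)
servo_line(p0-85*axis(25),feed=80)
w=read_camera("wrist")
movep(W(-300,-30,360),ori(25)); wait(.3)
o=get_obs(); print(o["time_s"],o["contact_force"],o["gripper_width"])
c=read_camera("scene"); d=read_camera("side")
im=np.hstack([c["img"][100:350,180:460],d["img"][100:350,180:460]])[:,:,::-1]
cv2.imwrite("pics/8.png",cv2.resize(im,None,fx=1.4,fy=1.4)); cv2.imwrite("pics/8w.png",w["img"][:,:,::-1])
print([b[:3] for b in blobs(w["img"],"orange")])
for n,q in (("scene",c),("side",d)):
    print(n,[(k,b[:2]) for k in ("orange","green","blue") for b in blobs(q["img"],k) if 180<b[1][0]<400 and 140<b[1][1]<345])
```

```text
31.9 [ 0.71425591  0.51387868 -0.31850786] 59.5866980758886
[(672, [207.6, 12.6], [191, 0, 35, 32]), (3850, [279.7, 217.4], [263, 135, 37, 159])]
scene [('orange', (503, [290.8, 172.1])), ('orange', (95, [214.6, 266.1])), ('orange', (341, [312.4, 303.5])), ('green', (604, [222.4, 210.9])), ('green', (247, [364.1, 270.7])), ('blue', (154, [274.4, 242.7])), ('blue', (51, [360.5, 281.4]))]
side [('orange', (528, [287.6, 173.9])), ('orange', (229, [291.1, 333.6])), ('green', (604, [206.0, 203.7])), ('green', (330, [358.7, 310.2])), ('blue', (50, [355.0, 323.8]))]
```

View pics/8.png

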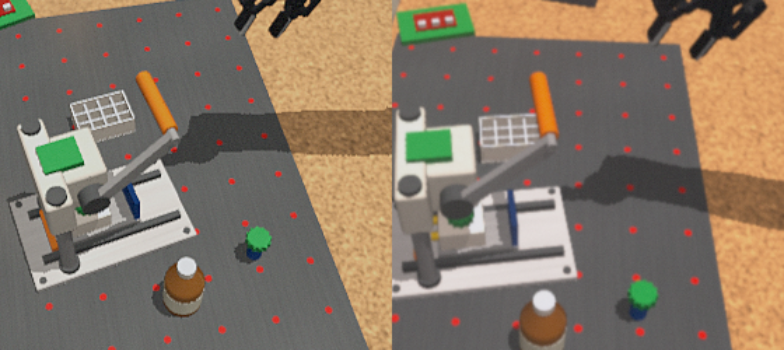

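View pics/8w.png

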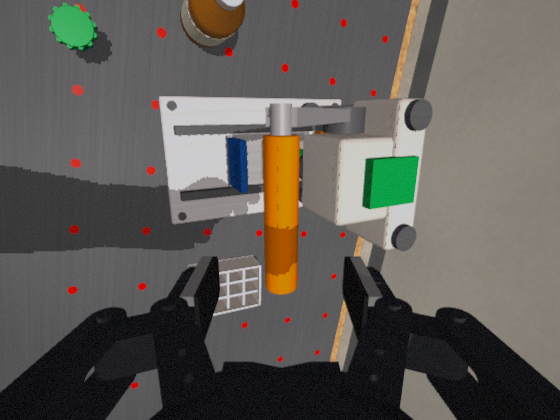

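The lever grip is back at (290.8,172.1) scene / (287.6,173.9) side, the same as at the start. The bottle and spare blobs are unchanged to 0.4 px or better, the rack looks the same, and the carriage is home. Handing in.

```bash
python3 -c "
from plant import *
print(finish_job())"
```

```text
the job is handed in; nothing more can be done
None
```

I pushed the carriage home and pulled the lever down to its stop, so the ram pressed the plug in. I then eased the lever back up at about 40 mm/s, let go, and handed the job in at about 32 s.

**Carriage:** it hit a hard stop, with the force rising from about 2 N to 23 N. This came 6 mm further in than I had predicted from my guess at finger thickness. The blue plate's position in the side view afterwards matched home to about 2 px, roughly 4 mm.

**Lever and plug:** the stop showed as a force jump just past 1.10 rad, reaching about 50 N. At the stop, the wrist view put the top of the plug head within 1–2 px of its pressed-in height. After I let go the plug was mostly hidden under the head, so I couldn't measure its depth again.

**Rest state:** the orange bar's image position is within 0.1 px of where it started. The bottle and spare plug are unchanged to within 0.4 px. I checked the rack only by eye. The arm ended clear of everything, with contact force near zero.

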